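# Press the toothed axle cap onto a trolley wheel's axle

## Robot

A 6-joint arm with a two-finger parallel gripper is mounted at the origin on the work surface. World frame = base frame: x ahead of the robot, y to its left, z up, the work surface at z = 0. Lengths are in m, angles in rad, forces in N, time in s.
With the tool pointing down it reaches from about 0.35 to 0.775 m from the base axis. Payload 5.5 kg.
Tool frame: the origin (TCP) lies midway between the tips of the shut fingers; the grasp point (between the pads) lies 19 mm behind it; z points along the fingers, y is the direction in which the jaws open and shut (so a half turn about z gives the same grasp; the last joint's range is limited). The gripper opens to 85 mm and grips with 20 to 120 N. Pads are 22 mm wide; open, the fingers measure 114 mm over their backs; the gripper's body (76 mm by 85 mm) begins 54 mm behind the grasp point. The pads swing forward as they close: fully open they stand 13 mm farther back than shut.
Start: joints at [-1.328, 0.313, 0.046, 1.304, 0, 1.431], TCP at [0.215, -0.533, 0.194] pointing down, gripper open.
Joint ranges: [-2.76, 2.76], [-0.86, 1.69], [-1.03, 1.26], [-2.2, 2.34], [-1.47, 1.5], [-3.14, 3.14]. Speed limits (rad/s): [2.57, 2.57, 3.14, 3.14, 3.14, 3.14].

## Interface

Orientations are given as a unit quaternion [w, x, y, z].
In Python, from workcell import env gives the robot as it stands.
- The arm moves only by the shell command python3 -m creep 'ROWS' [OPENING] [FORCE]. ROWS is JSON, a list of rows, each a list of 6 numbers: the shift along the tool's x, y, z in m, then the turn, a rotation vector about the tool's x, y, z in degrees. A call has exactly 8 rows; each row is the pose to reach, as a shift and turn from the pose commanded when the call began, along the tool's axes at that moment; what a row does not reach only later rows make up. A row lasts 1/10 s, in which the tool goes at most 50 mm and 8.59 degrees, less where a joint would pass 70% of its speed; a pose out of reach is approached as far as the arm can. A call with a gripper value outside its range is refused whole. OPENING is the finger opening in m, from 0 to 0.0854, set as the call begins (- or left out, the last holds). The fingers move at their own pace and stop on an object; FORCE is the grip in N (left out, the last holds). Time passes only in rows, so rows that repeat a pose let the fingers close, or fill a call up. It gives the time, the measured TCP pose, the force and the opening at its end, in the units of the state.
- env.get_state(): the state, without advancing time (a new reading comes with each control period).
- env.read_camera(name): name is "scene" or "top" or "wrist"; returns (picture, depth): 480x640x3 uint8, blue, green, red; 480x640 float32, m along the optical axis (not along the pixel's ray), 0 where there is no reading.
- env.camera_params(name): a dict with "fx", "fy", "cx", "cy" (pixels), "position" and "orientation" of the camera in the world. Camera axes: x right, y up, looking along -z (the intrinsics and any distortion apply to the point x, -y, -z); pixel columns grow to the right and rows downward; lengths in m; the calibration is good to about 2 mm. A picture is of the moment at which its call begins: read the wrist's pose just before it. camera_params takes no time and is no camera call; for the wrist camera it gives the pose at the moment of the call.
- env.hand_in(): hands the job in, once; it reports no verdict.
The state is a dict: "clock": time; "joint_pos": joint angles; "qvel": joint speeds; "tau": joint torques, N m; "tcp_pos": TCP position; "orientation": TCP orientation; "wrist_force": force on the tool from outside, world axes, zero at the start; "ft_torque": the same for the moment, N m; "finger_gap": finger opening in m.
Only numpy, scipy, OpenCV 4.12 (cv2) and the standard library are available. Lean on these libraries where they do the work, as an engineer would, in place of code of your own. Each camera call takes 0.05 s, during which the arm holds its last target. There are 200 camera calls.

## Task

Lock the trolley wheel onto its upright axle: take the steel push-on axle cap from the tray, start it squarely on the axle's end and press it straight down until it is hard up against the wheel's hub and has pushed the wheel, which still sits a little high, all the way down. The teeth drag all along and the wheel slides stiffly, so feel for the solid stop and finish there with a firm push (some 10 to 15 N more than it took to slide), but not a brutal one: the plastic hub cracks if pressed with over 40 N. Let go, and leave the other things on the bench where they are.

Things in the scene. Friction and masses are not known exactly. Their poses are not given: they have to be found in the camera images.
- cap_mid (a point): centre (half-way up, on the axis) of the toothed axle cap: a bright steel cup standing mouth down in the tray, 31 mm tall, knurled body 26 mm in diameter (it does not slip in the fingers), with a flange 33 mm wide and 3 mm thick at the mouth. Its closed flat top is 15.5 mm above this point, the rim 15.5 mm below; z points to the top. Bore 15 mm wide, 26 mm deep, with springy teeth. 45 to 70 g.
- cap_rim (a point): centre of the cap's mouth (its underside, on its axis); z points to its closed top. Springy teeth 3.5 to 7.5 mm above the rim leave a 9.4 mm opening and grip the axle: on its full thickness the cap slides only against a drag of some 5 to 10 N, and stays where it is left.
- axle_tip (a point): centre of the top end of the plain steel axle, which is upright: 12 mm in diameter, its last 6 mm tapering to 5 mm at the end, so the teeth bite fully once the rim is 14 mm below this point; it stands fixed in a wooden block 160 mm square and 40 mm high. z points up, out of the axle.
- hub_face (a point): centre of the flat top of the wheel's grey plastic hub, where the cap has to seat: 44 mm in diameter, on the axle's axis, at first 12 to 24 mm below the axle tip. z points up.
- wheel: grey wheel with black tyre lying flat on the axle: 130 mm in diameter, hub 48 mm tall, standing 8 mm above the tyre; origin at the centre of the hub's underside. It sits high by an unknown 1 to 7 mm: pushed with about 3 N it slides straight down the axle to an unseen solid stop (hub face then 19 to 25 mm below the axle tip) and stays there. It moves in no other way.
- tray: shallow dark steel tray, 170 mm (x) by 210 mm (y), rim 14 mm high, wall and floor 3 mm thick, fixed; origin at the centre of its underside on the bench
- spacer: bystander: plain steel spacer ring lying in the tray, 32 mm in diameter, 17 mm hole right through, 16 mm tall; origin at the centre of its underside
- driver: bystander: a screwdriver lying on the bench
- oil: bystander: a standing white bottle, 48 mm in diameter, 120 mm tall; origin at the centre of its underside
Not all that is in view belongs to the job. What is shaped like the part that bears cap_mid but blue or pink is not meant.

How it is judged:
On the way, in this order (a step that is already met when the one before it is completed fails the run):
1. the cap is started on the axle's end, mouth down (z of cap_rim in the frame of axle_tip below -0.003 m and horizontal distance between cap_rim and axle_tip below 0.005 m and angle between cap_rim's own z axis and vertical below 0.25 rad), for 0.05 s.
2. the cap is pressed firmly (over 8 N, more than it takes to slide the wheel) against the hub (contact force between cap and wheel above 8 N and z of cap_rim in the frame of hub_face below 0.0015 m), for 0.1 s.
At the end, for the whole second after the job is handed in: the cap is on the axle with its rim within 1.5 mm of the hub face, within 3 mm of the axle's axis, square to it within 0.07 rad, and at rest (z of cap_rim in the frame of hub_face below 0.0015 m and horizontal distance between cap_rim and axle_tip below 0.003 m and angle between cap_rim's own z axis and vertical below 0.07 rad and linear speed of cap below 0.01 m/s); the robot touches nothing.
It fails at once if the cap is pressed against the plastic hub with more than 40 N (contact force between cap and wheel above 40 N).
It fails at once if the robot pushes on the wheel with more than 20 N (contact force between the arm and wheel above 20 N).
It fails at once if a bystander (spacer, screwdriver or bottle) is moved by more than 30 mm (distance of any of spacer, driver, oil from where it was at the start of the episode above 0.03 m).
It also fails if it takes over 45 s, if anything falls off the work surface, if the arm or the gripper's body presses on something with over 40 N, if the wrist force passes 120 N, or if a joint passes its speed limit or range.

## Working session

There is one attempt and no reset: what is moved stays moved. The work goes in short steps, Python scripts to look and compute and a shell command to move; the robot and the scene stay as the last step left them, time stands still between calls to the robot, and variables do not carry over. Pictures are saved under pics/ and viewed, about 8 in all and at most 12, crops included, and the job is handed in when it is done.

```bash
mkdir -p pics; ls; cat > h.py <<'E'
import numpy as np,cv2
from scipy.spatial.transform import Rotation as R
from workcell import env
def snap(n):
    p=env.camera_params(n); im,d=env.read_camera(n); return p,im,d
def rot(p):
    q=p['orientation']; return R.from_quat([q[1],q[2],q[3],q[0]]).as_matrix()
def ray(p,u,v):
    k=np.array([(u-p['cx'])/p['fx'],-(v-p['cy'])/p['fy'],-1.]); return np.array(p['position']),rot(p)@k
def plane(p,u,v,z):
    o,r=ray(p,u,v); return o+r*(z-o[2])/r[2]
def pt(p,u,v,d):
    o,r=ray(p,u,v); return o+r*d
E
python3 - <<'E'
from h import *
print(env.get_state())
for n in ['scene','top','wrist']:
    p,im,d=snap(n); print(n,p); cv2.imwrite(f'pics/{n}0.png',im); np.save(f'pics/{n}0.npy',d)
a=cv2.imread('pics/scene0.png');b=cv2.imread('pics/top0.png')
E
```

```text
pics
{'clock': 0.0, 'joint_pos': array([-1.32757773e+00,  3.14007731e-01,  4.49926308e-02,  1.30361422e+00,
       -1.66495711e-05,  1.43117699e+00]), 'qvel': array([ 0.00015906, -0.00010935, -0.00071796,  0.00159433, -0.0004215 ,
        0.00153564]), 'tau': array([-3.18352169e-03, -4.80622888e+01,  2.98536372e+01,  1.90626184e-02,
       -2.72877060e-04,  1.55015704e-05]), 'tcp_pos': array([ 0.21462858, -0.53281745,  0.19331036]), 'orientation': array([-9.14834296e-04,  9.81734848e-01,  1.90252066e-01, -5.57664693e-05]), 'wrist_force': array([ 0.92399324, -0.42271869,  0.85544938]), 'ft_torque': array([-0.02663163, -0.03058088,  0.01247512]), 'finger_gap': 0.08552363674955517}
scene {'fx': 589.7843060883015, 'fy': 589.7843060883015, 'cx': 318.38912344889485, 'cy': 248.88604812076235, 'position': array([1.08693254, 0.79050032, 0.79231019]), 'orientation': array([0.25175793, 0.12250879, 0.44204383, 0.85217768])}
top {'fx': 469.8084153703578, 'fy': 469.8084153703578, 'cx': 325.9897391283969, 'cy': 249.5846163608638, 'position': array([ 0.36221601, -0.0120467 ,  1.10633785]), 'orientation': array([-0.66097959, -0.0705165 ,  0.07732133,  0.74307121])}
wrist {'fx': 408.88355123567754, 'fy': 408.88355123567754, 'cx': 323.6152464376324, 'cy': 244.86541594744753, 'position': array([ 0.2888053 , -0.50277732,  0.37355741]), 'orientation': array([ 0.8182777 , -0.13065311,  0.08923412, -0.5526198 ])}
```

View pics/top0.png

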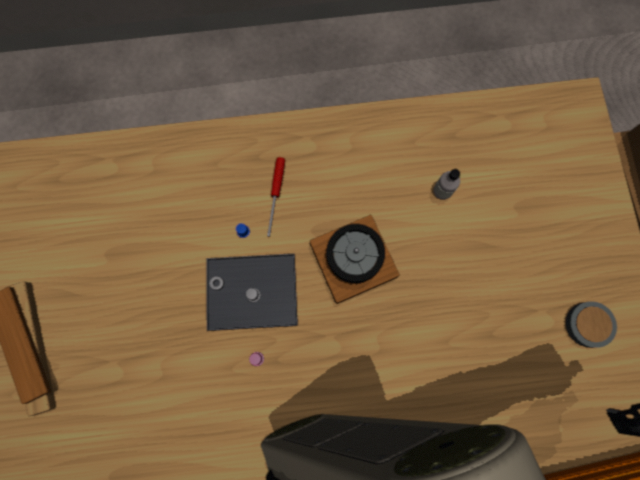

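View pics/scene0.png

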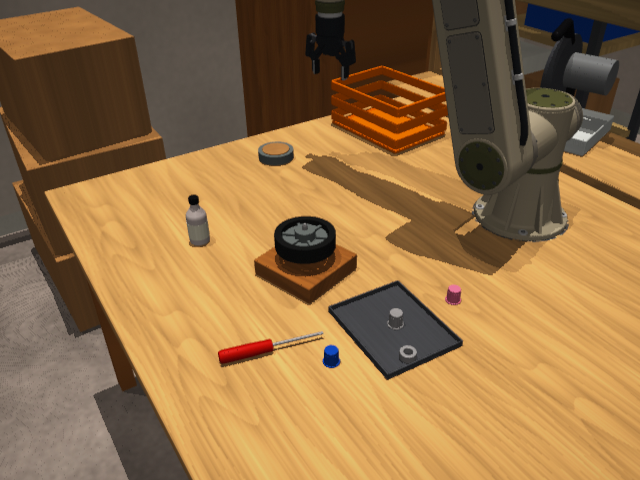

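Candidates for the cap: the steel cup in the tray at top (252,295) / scene (396,318); the spacer ring at top (217,283); the blue cup at (243,230); the pink cup at (256,359). I choose the steel cup at (252,295). The axle is at about top (356,252). Next I measure and check with one crop.

```bash
python3 - <<'E'
from h import *
p=env.camera_params('top'); im=cv2.imread('pics/top0.png'); d=np.load('pics/top0.npy')
s=env.camera_params('scene'); si=cv2.imread('pics/scene0.png'); sd=np.load('pics/scene0.npy')
def comp(im,x0,x1,y0,y1,th):
    g=im[y0:y1,x0:x1].min(2); n,l,st,c=cv2.connectedComponentsWithStats((g>th).astype(np.uint8))
    return [(c[i]+[x0,y0],st[i][4],st[i][:4]+[x0,y0,0,0]) for i in range(1,n) if st[i][4]>4]
for c in comp(im,235,270,280,310,110): print('top cap',c, plane(p,*c[0],.034))
for c in comp(si,380,412,303,335,110): print('scene cap',c,plane(s,*c[0],.02))
# axle depth
print('wheel z map'); 
for v in range(246,259,2): print([round(float(pt(p,u,v,d[v,u])[2]),3) for u in range(348,366,2)])
tray=[plane(p,u,v,.014) for u,v in [(208,259),(295,255),(297,326),(207,330)]]; print(np.round(tray,3))
for z in(.10,.11,.12): print(z,plane(p,356,251,z))
a=cv2.resize(im[275:315,230:280],None,fx=8,fy=8); b=cv2.resize(si[215:255,280:330],None,fx=8,fy=8)
c=cv2.resize(im[232:272,331:381],None,fx=8,fy=8)
e=cv2.resize(si[300:340,371:421],None,fx=8,fy=8)
cv2.imwrite('pics/c1.png',np.vstack([np.hstack([a,e]),np.hstack([c,b])])[:600*2])
E
python3 -c "
import cv2;a=cv2.imread('pics/c1.png');cv2.imwrite('pics/c1.png',cv2.resize(a,(750,600)))"
```

```text
top cap (array([251.29230769, 293.66153846]), np.int32(65), array([247, 290,   9,   9])) [0.50670104 0.14596866 0.034     ]
scene cap (array([395.87096774, 311.98924731]), np.int32(93), array([390, 308,  13,   9])) [0.49997628 0.13226664 0.02      ]
scene cap (array([388.8, 325.2]), np.int32(5), array([388, 324,   3,   3])) [0.53491212 0.15452935 0.02      ]
wheel z map
[0.113, 0.111, 0.11, 0.111, 0.112, 0.111, 0.113, 0.109, 0.091]
[0.11, 0.113, 0.11, 0.121, 0.125, 0.112, 0.113, 0.115, 0.11]
[0.114, 0.111, 0.111, 0.122, 0.123, 0.119, 0.111, 0.113, 0.115]
[0.111, 0.111, 0.112, 0.12, 0.122, 0.111, 0.112, 0.111, 0.114]
[0.111, 0.114, 0.112, 0.112, 0.11, 0.112, 0.112, 0.107, 0.112]
[0.11, 0.114, 0.113, 0.111, 0.111, 0.112, 0.112, 0.11, 0.091]
[0.107, 0.112, 0.113, 0.114, 0.112, 0.109, 0.112, 0.112, 0.094]
[[0.603 0.244 0.014]
 [0.589 0.038 0.014]
 [0.423 0.051 0.014]
 [0.438 0.257 0.014]]
0.1 [ 0.56439019 -0.09921482  0.1       ]
0.11 [ 0.56238119 -0.09834863  0.11      ]
0.12 [ 0.56037218 -0.09748244  0.12      ]
```

View pics/c1.png

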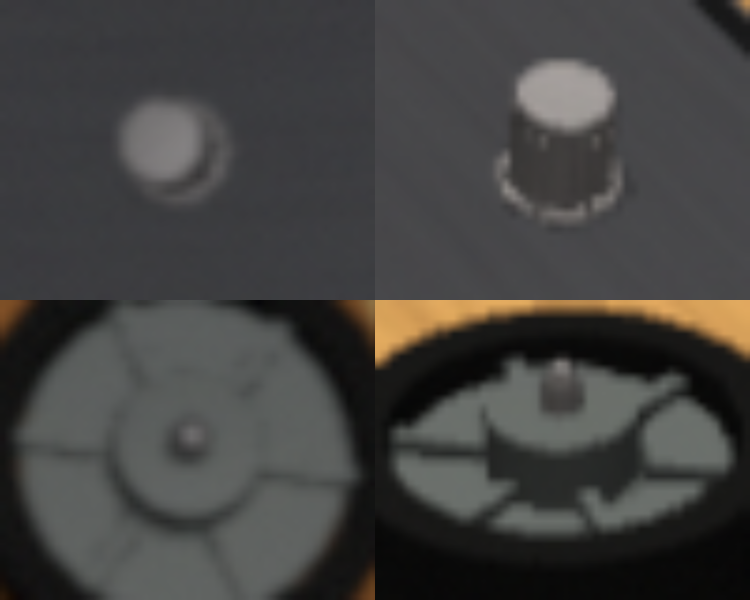

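Crop: the chosen part is a grey steel cup, mouth down, with its flange at the bottom. The axle tip is at top (356.3,250.3) and scene (304.8,223.7). I triangulate both points and set out at the same time, turning the tool so that x = world +y and y = world +x.

```bash
cat >> h.py <<'E'
def tri(a,b):
    (o1,r1),(o2,r2)=a,b; t=np.linalg.lstsq(np.c_[r1,-r2],o2-o1,rcond=None)[0]
    x,y=o1+t[0]*r1,o2+t[1]*r2; return (x+y)/2,np.linalg.norm(x-y)
E
python3 - <<'E'
from h import *
p=env.camera_params('top');s=env.camera_params('scene')
print('axle',tri(ray(p,356.3-.5,250.3-.5),ray(s,304.3,223.2)))
print('captop',tri(ray(p,251.3,293.7),ray(s,395.9,312)))
E
python3 -m creep '[[0.033,-0.033,-0.012,0,0,-8.5],[0.066,-0.065,-0.025,0,0,-17],[0.098,-0.098,-0.037,0,0,-25.5],[0.131,-0.13,-0.05,0,0,-34],[0.164,-0.163,-0.062,0,0,-42.5],[0.197,-0.195,-0.075,0,0,-51],[0.23,-0.228,-0.087,0,0,-59.5],[0.262,-0.26,-0.1,0,0,-68]]' 0.0854
```

```text
axle (array([ 0.56368211, -0.09827248,  0.12531912]), np.float64(0.0042805613304506785))
captop (array([0.50827872, 0.14474388, 0.03296611]), np.float64(0.0041011872563617635))
clock: 0.95
tcp_pos: [0.3608, -0.1924, 0.2946]
orientation: [0.0, 0.706, 0.709, 0.0]
wrist_force: [0.8, -0.1, -0.5]
finger_gap: 0.0852
```

```bash
python3 -m creep '[[0.042,0.018,0.016,0,0,0],[0.084,0.037,0.032,0,0,0],[0.126,0.055,0.049,0,0,0],[0.168,0.074,0.065,0,0,0],[0.21,0.092,0.081,0,0,0],[0.253,0.11,0.097,0,0,0],[0.295,0.129,0.114,0,0,0],[0.337,0.147,0.13,0,0,0]]' && python3 - <<'E'
from h import *
p,im,d=snap('wrist'); cv2.imwrite('pics/w1.png',im); np.save('pics/w1.npy',d); s=env.get_state(); print(s['tcp_pos'],s['orientation'])
import json; json.dump({k:np.array(v).tolist() for k,v in p.items()},open('pics/w1.json','w'))
E
```

```text
clock: 1.75
tcp_pos: [0.5084, 0.1444, 0.1632]
orientation: [0.0, 0.707, 0.707, -0.0]
wrist_force: [1.2, -0.9, 0.6]
finger_gap: 0.0854
[0.50947628 0.14975904 0.16012295] [-1.87411035e-03  7.05915655e-01  7.08293159e-01  6.13343963e-04]
```

View pics/w1.png

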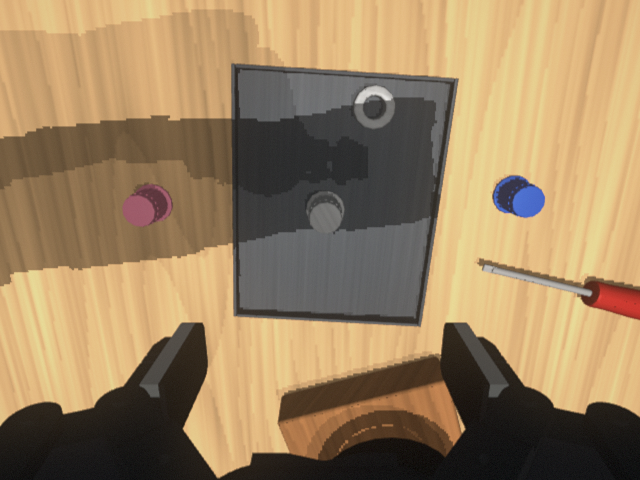

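The steel cap's top is at wrist pixel (326,218), with the ring at (374,106). Pink is on the left and blue on the right, as expected. Next I measure the cap here.

```bash
python3 - <<'E'
from h import *
import json
p=json.load(open('pics/w1.json')); im=cv2.imread('pics/w1.png'); d=np.load('pics/w1.npy')
ys,xs=np.mgrid[185:240,300:350]
P=np.array([pt(p,x,y,d[y,x]) for y,x in zip(ys.ravel(),xs.ravel())])
t=P[(P[:,2]>.028)]; print(len(t),np.median(t,0),(t.max(0)+t.min(0))/2,t.max(0)-t.min(0))
g=im[185:240,300:350].min(2); print(np.percentile(g,[10,50,90,99]))
n,l,st,c=cv2.connectedComponentsWithStats((g>112).astype(np.uint8)); i=1+st[1:,4].argmax(); print(st[i],c[i]+[300,185])
cx,cy=st[i][0]+300+st[i][2]/2-.5,st[i][1]+185+st[i][3]/2-.5
for u,v in [(326,218),(cx,cy)]: print(plane(p,u,v,.034))
s=env.get_state(); print(s['tcp_pos'],p['position'])
E
```

```text
884 [0.50904718 0.14695684 0.0342949 ] [0.50906604 0.17889328 0.18571987] [0.02692545 0.09272675 0.31531189]
[ 58.  84. 114. 118.]
[ 13  23  17  25 121] [320.97520661 219.32231405]
[0.50983049 0.14528975 0.034     ]
[0.50592654 0.14368409 0.034     ]
[0.50947628 0.14975904 0.16012295] [0.5079400406639887, 0.22525665201935854, 0.34337581610535645]
```

```bash
python3 -m creep '[[-0.002,0,0.03,0,0,0],[-0.003,0,0.06,0,0,0],[-0.003,0,0.085,0,0,0],[-0.003,0,0.105,0,0,0],[-0.003,0,0.115,0,0,0],[-0.003,0,0.12,0,0,0],[-0.003,0,0.12,0,0,0],[-0.003,0,0.12,0,0,0]]' && python3 - <<'E'
from h import *
p,im,d=snap('wrist'); s=env.get_state(); print(s['tcp_pos'],s['orientation'],s['wrist_force'])
cv2.imwrite('pics/w2.png',im)
ys,xs=np.mgrid[260:470,240:420]
P=np.array([pt(p,x,y,d[y,x]) for y,x in zip(ys.ravel(),xs.ravel())])
t=P[(P[:,2]>.030)&(P[:,2]<.038)&(abs(P[:,0]-.509)<.02)&(abs(P[:,1]-.146)<.025)]; print(len(t),np.median(t,0),(t.max(0)+t.min(0))/2,t.max(0)-t.min(0))
E
```

```text
clock: 2.6
tcp_pos: [0.5089, 0.1395, 0.0451]
orientation: [0.001, 0.708, 0.707, 0.001]
wrist_force: [0.2, 0.7, -0.6]
finger_gap: 0.0856
[0.50902832 0.13950329 0.04524373] [6.25773833e-04 7.07539043e-01 7.06673612e-01 7.19141139e-04] [ 0.40790252 -0.02243069  0.48009354]
1258 [0.50894423 0.14287836 0.03432025] [0.50917169 0.14119595 0.0340544 ] [0.02530905 0.01725013 0.00469124]
```

View pics/w2.png

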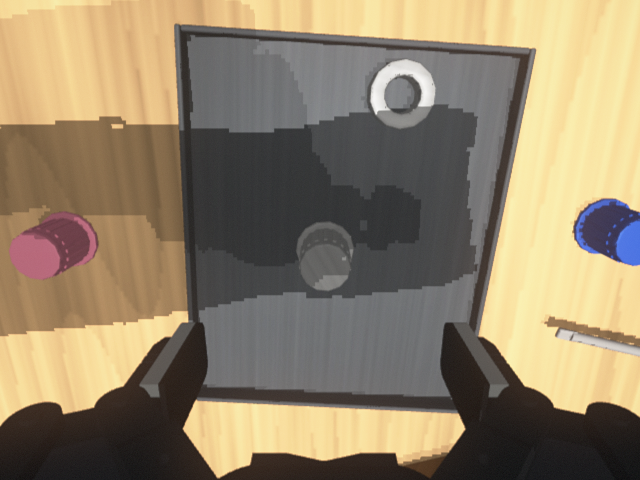

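The cap top is now at (325,265); my window cut it off. I recompute with a wider one.

```bash
python3 - <<'E'
from h import *
p,im,d=snap('wrist'); s=env.get_state(); print(s['tcp_pos'])
ys,xs=np.mgrid[200:330,280:370]
P=np.array([pt(p,x,y,d[y,x]) for y,x in zip(ys.ravel(),xs.ravel())])
t=P[(P[:,2]>.0325)&(P[:,2]<.037)&(abs(P[:,0]-.509)<.02)]; print(len(t),np.median(t,0),(np.percentile(t,99,axis=0)+np.percentile(t,1,axis=0))/2,t.max(0)-t.min(0))
print(plane(p,325,265,.034))
E
```

```text
[0.50906436 0.13951956 0.04527727]
1866 [0.50886354 0.14620341 0.03430602] [0.50907051 0.14599125 0.03427548] [0.02475797 0.02553235 0.00387776]
[0.50935736 0.1465775  0.034     ]
```

```bash
python3 -m creep '[[0.0065,0,0.006,0,0,0],[0.0065,0,0.014,0,0,0],[0.0065,0,0.022,0,0,0],[0.0065,0,0.029,0,0,0],[0.0065,0,0.034,0,0,0],[0.0065,0,0.036,0,0,0],[0.0065,0,0.036,0,0,0],[0.0065,0,0.036,0,0,0]]' && python3 -m creep '[[0,0,0,0,0,0],[0,0,0,0,0,0],[0,0,0,0,0,0],[0,0,0,0,0,0],[0,0,0,0,0,0],[0,0,0,0,0,0],[0,0,0,0,0,0],[0,0,0,0,0,0]]' 0.015 80
```

```text
clock: 3.5
tcp_pos: [0.5083, 0.1459, 0.0083]
orientation: [0.0, 0.708, 0.707, 0.0]
wrist_force: [-0.4, -0.4, -0.1]
finger_gap: 0.0853
clock: 4.3
tcp_pos: [0.5081, 0.1459, 0.0082]
orientation: [0.0, 0.708, 0.707, -0.0]
wrist_force: [-0.2, -0.2, 0.0]
finger_gap: 0.0148
```

```bash
python3 - <<'E'
from h import *
p,im,d=snap('wrist'); s=env.get_state(); print(s['tcp_pos'],s['finger_gap'])
cv2.imwrite('pics/w3.png',im)
p,im,d=snap('scene'); cv2.imwrite('pics/s3.png',im)
a=cv2.imread('pics/w3.png')[180:480,120:520]; b=cv2.resize(im[230:380,300:500],(400,300)); cv2.imwrite('pics/c3.png',np.hstack([a,b]))
E
```

```text
[0.5081181 0.1459028 0.0081578] 0.014591363575938645
```

View pics/c3.png

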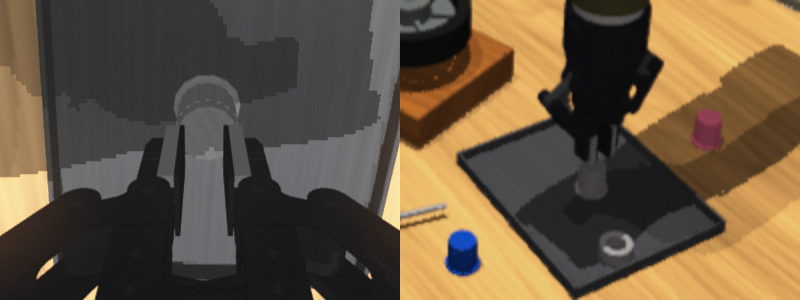

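The fingers closed beside the cap: it stands ahead of the pads (+y), upright. I measure where it is relative to the pads.

```bash
python3 - <<'E'
from h import *
p,im,d=snap('wrist'); s=env.get_state(); print(s['tcp_pos'],s['clock'])
for n,q,dd,r in (('wrist',p,d,(230,345,280,370)),):
    ys,xs=np.mgrid[r[0]:r[1],r[2]:r[3]]
    P=np.array([pt(q,x,y,dd[y,x]) for y,x in zip(ys.ravel(),xs.ravel())])
    t=P[(P[:,2]>.031)&(P[:,2]<.037)]; print(len(t),np.median(t,0),t.min(0),t.max(0))
for v in range(240,440,12): print(v,[tuple(np.round(pt(p,u,v,d[v,u])*1000).astype(int)) for u in (290,302,328,352,364)])
q,im,d=snap('top'); cv2.imwrite('pics/t3.png',im)
sc=env.camera_params('scene'); si=cv2.imread('pics/s3.png')
b=cv2.resize(si[290:340,370:430],None,fx=8,fy=8,interpolation=cv2.INTER_CUBIC); cv2.imwrite('pics/c4.png',b)
E
```

```text
[0.5080861  0.14593565 0.00815711] 4.45
2167 [0.50823197 0.14791379 0.03427279] [0.49679907 0.13284531 0.0310051 ] [0.52075281 0.15885259 0.03613593]
240 [(np.int64(492), np.int64(168), np.int64(4)), (np.int64(497), np.int64(168), np.int64(4)), (np.int64(510), np.int64(168), np.int64(4)), (np.int64(521), np.int64(168), np.int64(4)), (np.int64(527), np.int64(168), np.int64(4))]
252 [(np.int64(492), np.int64(162), np.int64(4)), (np.int64(497), np.int64(162), np.int64(3)), (np.int64(510), np.int64(162), np.int64(3)), (np.int64(521), np.int64(162), np.int64(3)), (np.int64(527), np.int64(162), np.int64(3))]
264 [(np.int64(491), np.int64(156), np.int64(4)), (np.int64(497), np.int64(157), np.int64(6)), (np.int64(510), np.int64(159), np.int64(11)), (np.int64(521), np.int64(156), np.int64(3)), (np.int64(527), np.int64(156), np.int64(4))]
276 [(np.int64(491), np.int64(150), np.int64(3)), (np.int64(498), np.int64(153), np.int64(11)), (np.int64(510), np.int64(159), np.int64(25)), (np.int64(521), np.int64(151), np.int64(6)), (np.int64(527), np.int64(150), np.int64(3))]
288 [(np.int64(491), np.int
[... 2300 characters left out ...]
4(103))]
408 [(np.int64(498), np.int64(145), np.int64(91)), (np.int64(496), np.int64(72), np.int64(3)), (np.int64(510), np.int64(71), np.int64(3)), (np.int64(517), np.int64(138), np.int64(83)), (np.int64(517), np.int64(163), np.int64(113))]
420 [(np.int64(498), np.int64(142), np.int64(93)), (np.int64(496), np.int64(63), np.int64(3)), (np.int64(510), np.int64(64), np.int64(3)), (np.int64(523), np.int64(63), np.int64(3)), (np.int64(516), np.int64(163), np.int64(117))]
432 [(np.int64(498), np.int64(139), np.int64(93)), (np.int64(495), np.int64(55), np.int64(3)), (np.int64(510), np.int64(55), np.int64(3)), (np.int64(523), np.int64(55), np.int64(4)), (np.int64(516), np.int64(163), np.int64(120))]
```

View pics/c4.png

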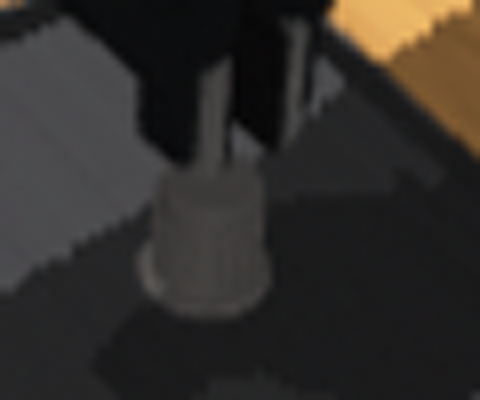

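The fingers are actually above the cap: in both views the tips end over its top, and wrist depth puts the tips near z≈0.048 while the reported TCP is 0.008. I cross-check this with the scene view and open the fingers.

```bash
python3 - <<'E'
from h import *
s=env.camera_params('scene')
for u,v in [(393,310),(396,311),(399,310)]:
    o,r=ray(s,u,v); print((o+r*(.157-o[1])/r[1]).round(4))
p=env.camera_params('wrist'); st=env.get_state(); print(p['position']-st['tcp_pos'], p['orientation'], st['joint_pos'])
p,im,d=snap('wrist')
for v in range(300,318,2): print(v,[tuple((pt(p,u,v,d[v,u])*1000).round().astype(int).tolist()) for u in (290,293,296,299,302,354,358,362)])
E
python3 -m creep '[[0,0,0,0,0,0],[0,0,0,0,0,0],[0,0,0,0,0,0],[0,0,0,0,0,0],[0,0,0,0,0,0],[0,0,0,0,0,0],[0,0,0,0,0,0],[0,0,0,0,0,0]]' 0.0854
python3 - <<'E'
from h import *
p,im,d=snap('wrist'); cv2.imwrite('pics/w5.png',im)
for u in (185,195,445,455):
  print(u,[(v,)+tuple((pt(p,u,v,d[v,u])*1000).round().astype(int).tolist()) for v in range(312,340,3)])
E
```

```text
[0.5295 0.157  0.0576]
[0.5219 0.157  0.0514]
[0.5146 0.157  0.0504]
[-0.00038688  0.08078218  0.18013312] [ 9.87356361e-01 -1.58514584e-01 -9.69073067e-05 -7.29756629e-04] [ 1.27805462e-01  3.57133491e-01 -3.76883907e-01  8.36804904e-01
 -8.16298928e-05  1.69979659e+00]
300 [(491, 137, 3), (492, 137, 3), (494, 137, 4), (497, 150, 29), (499, 151, 33), (520, 151, 33), (525, 137, 4), (527, 136, 3)]
302 [(491, 136, 3), (492, 136, 3), (496, 149, 29), (497, 150, 33), (499, 151, 34), (520, 151, 34), (525, 135, 3), (527, 136, 3)]
304 [(495, 157, 49), (496, 157, 49), (497, 157, 48), (498, 157, 48), (499, 157, 48), (519, 157, 48), (521, 157, 48), (527, 135, 3)]
306 [(495, 158, 51), (496, 158, 51), (497, 158, 51), (499, 158, 51), (500, 157, 50), (519, 158, 51), (520, 157, 51), (527, 133, 3)]
308 [(495, 158, 53), (496, 157, 52), (497, 158, 53), (499, 157, 52), (500, 157, 52), (519, 158, 54), (520, 158, 53), (527, 132, 3)]
310 [(495, 158, 54), (497, 158, 54), (498, 157, 54), (499, 157, 54), (500, 157, 54), (519, 157, 54), (520, 157, 54), (522, 157, 53)]
312 [(495, 157, 55), (497, 158, 56), (498,
[... 635 characters left out ...]
68), (333, 462, 157, 69), (336, 463, 157, 72), (339, 464, 158, 75)]
195 [(312, 443, 130, 4), (315, 443, 128, 3), (318, 443, 127, 4), (321, 442, 125, 4), (324, 464, 157, 64), (327, 464, 157, 66), (330, 465, 157, 68), (333, 465, 157, 69), (336, 465, 155, 68), (339, 465, 155, 70)]
445 [(312, 569, 130, 3), (315, 569, 128, 3), (318, 569, 127, 4), (321, 569, 125, 3), (324, 550, 155, 60), (327, 550, 154, 61), (330, 550, 153, 61), (333, 550, 152, 62), (336, 550, 151, 62), (339, 550, 150, 63)]
455 [(312, 574, 130, 4), (315, 574, 128, 3), (318, 574, 127, 4), (321, 574, 126, 5), (324, 553, 157, 64), (327, 552, 157, 66), (330, 551, 158, 69), (333, 551, 157, 70), (336, 550, 157, 72), (339, 550, 156, 72)]
```

Wrist depth and the scene ray agree: the real tips are about 40 mm higher than the reported TCP, at z≈0.048 nearly shut and 0.062 open. I trust the cameras and go down 38 mm more, watching the force.

```bash
python3 -m creep '[[0,0,0.006,0,0,0],[0,0,0.012,0,0,0],[0,0,0.019,0,0,0],[0,0,0.025,0,0,0],[0,0,0.03,0,0,0],[0,0,0.034,0,0,0],[0,0,0.037,0,0,0],[0,0,0.038,0,0,0]]' && python3 -m creep '[[0,0,0,0,0,0],[0,0,0,0,0,0],[0,0,0,0,0,0],[0,0,0,0,0,0],[0,0,0,0,0,0],[0,0,0,0,0,0],[0,0,0,0,0,0],[0,0,0,0,0,0]]' 0.015 80
```

```text
clock: 6.2
tcp_pos: [0.5079, 0.1459, -0.0302]
orientation: [-0.0, 0.708, 0.707, -0.0]
wrist_force: [-1.1, -0.3, -0.5]
finger_gap: 0.0856
clock: 7.0
tcp_pos: [0.5086, 0.146, -0.0292]
orientation: [0.0, 0.708, 0.707, 0.0]
wrist_force: [-1.1, -0.4, 4.9]
finger_gap: 0.0243
```

```bash
python3 -m creep '[[0,0,0,0,0,0],[0,0,-0.005,0,0,0],[0,0,-0.015,0,0,0],[0,0,-0.04,0,0,0],[0,0,-0.08,0,0,0],[0,0,-0.12,0,0,0],[0,0,-0.155,0,0,0],[0,0,-0.17,0,0,0]]' 0.01 120 && python3 -m creep '[[-0.03,0.005,0,0,0,0],[-0.07,0.012,0,0,0,0],[-0.115,0.02,0,0,0,0],[-0.16,0.029,0,0,0,0],[-0.205,0.038,0,0,0,0],[-0.25,0.046,0,0,0,0],[-0.285,0.052,0,0,0,0],[-0.3,0.054,0,0,0,0]]' && python3 - <<'E'
from h import *
import json
env.read_camera('wrist'); env.read_camera('wrist')
p,im,d=snap('wrist'); s=env.get_state(); print(s['tcp_pos'],s['orientation'],s['wrist_force'],s['finger_gap'])
cv2.imwrite('pics/w6.png',im); np.save('pics/w6.npy',d); json.dump({k:np.array(v).tolist() for k,v in p.items()},open('pics/w6.json','w'))
E
```

```text
clock: 7.8
tcp_pos: [0.5099, 0.1462, 0.1446]
orientation: [0.002, 0.707, 0.707, 0.002]
wrist_force: [-0.2, -0.6, -0.5]
finger_gap: 0.0233
clock: 8.6
tcp_pos: [0.5621, -0.1575, 0.1404]
orientation: [0.0, 0.709, 0.705, -0.0]
wrist_force: [0.7, -0.4, -1.4]
finger_gap: 0.0232
[ 0.56135299 -0.15435918  0.14014586] [-4.80747802e-04  7.08070705e-01  7.06141376e-01  4.28795553e-05] [ 0.8919624   0.44372081 -1.33226854] 0.023052109125516848
```

View pics/w6.png

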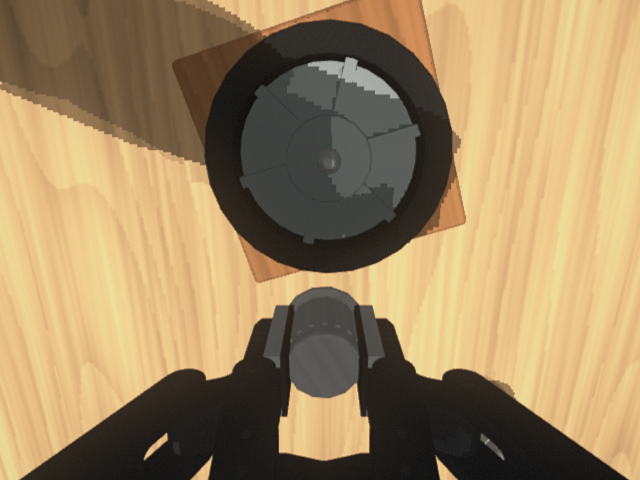

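The cap is held upright: its top is at (324,362) and the flange front edge at (324,289). The axle tip is at about (331,162). I measure both from this same view.

```bash
python3 - <<'E'
from h import *
import json
p=json.load(open('pics/w6.json')); im=cv2.imread('pics/w6.png'); d=np.load('pics/w6.npy')
def cloud(a,b,c,e):
    ys,xs=np.mgrid[a:b,c:e]; return np.array([pt(p,x,y,d[y,x]) for y,x in zip(ys.ravel(),xs.ravel()) if d[y,x]>0])
P=cloud(345,398,285,365); zt=np.median(P[:,2][(P[:,2]>.1)]); t=P[abs(P[:,2]-zt)<.003]; lo,hi=np.percentile(t,1,axis=0),np.percentile(t,99,axis=0)
print('cap top',len(t),np.median(t,0),(lo+hi)/2,hi-lo)
A=np.c_[t[:,:2],np.ones(len(t))]; print('plane slope',np.linalg.lstsq(A,t[:,2],rcond=None)[0])
P=cloud(280,335,285,365); t=P[(P[:,2]>.1)&(P[:,2]<.3)]; print('flange/body zmin,ymax',np.percentile(t[:,2],[0.5,5]),np.percentile(t[:,1],[50,95,99.5]),t[:,0].min(),t[:,0].max())
P=cloud(145,180,312,350); h=np.median(P[:,2]); t=P[P[:,2]>h+.005]; print('hub z',h,'axle',len(t),t.mean(0),t.min(0),t.max(0)); hi=t[t[:,2]>t[:,2].max()-.004];print('tip',len(hi),hi.mean(0))
t=cloud(112,210,284,374); t=t[abs(t[:,2]-h)<.003]; 
for z in (.125,.13): print(plane(p,331,161,z))
print('hub circle via plane', plane(p,328.5,158,h), plane(p,286,158,h),plane(p,371,158,h),plane(p,328,115,h),plane(p,328,201,h))
cv2.imwrite('pics/c6.png',cv2.resize(im[135:190,300:360],None,fx=9,fy=9,interpolation=cv2.INTER_CUBIC))
E
```

```text
cap top 3389 [ 0.56134371 -0.15709219  0.20359125] [ 0.56121449 -0.15810955  0.20379751] [0.02312024 0.01991269 0.00374984]
plane slope [0.00103207 0.00509587 0.2038219 ]
flange/body zmin,ymax [0.17367189 0.1747947 ] [-0.1445379  -0.1420309  -0.14050479] 0.5468690279552142 0.5763594220493672
hub z 0.11274180042832757 axle 474 [ 0.56380267 -0.09839429  0.12259029] [ 0.55833598 -0.10451974  0.11779509] [ 0.56950567 -0.09298154  0.12709329]
tip 198 [ 0.56384878 -0.09857575  0.1248239 ]
[ 0.56503106 -0.09803976  0.125     ]
[ 0.56494295 -0.09745653  0.13      ]
hub circle via plane [ 0.56399648 -0.09798582  0.1127418 ] [ 0.54276558 -0.09788894  0.1127418 ] [ 0.58522885 -0.09808272  0.1127418 ] [ 0.56377066 -0.07750969  0.1127418 ] [ 0.56372114 -0.11983044  0.1127418 ]
```

View pics/c6.png

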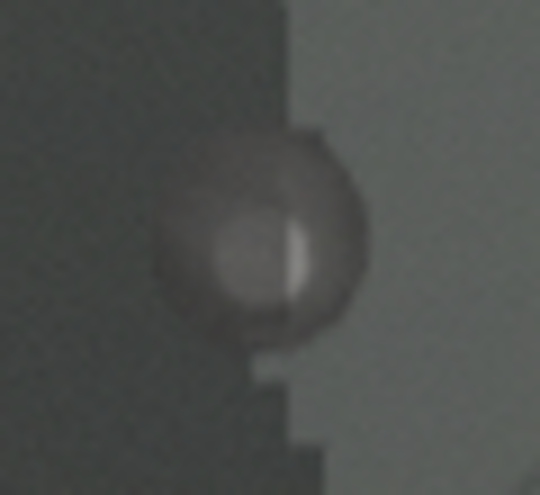

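```bash
python3 - <<'E'
from h import *
for k in range(2): p,im,d=snap('wrist')
s=env.get_state(); print(s['tcp_pos'],s['orientation'])
def cloud(a,b,c,e):
    ys,xs=np.mgrid[a:b,c:e]; return np.array([pt(p,x,y,d[y,x]) for y,x in zip(ys.ravel(),xs.ravel()) if d[y,x]>0])
P=cloud(320,405,290,358); t=P[abs(P[:,2]-.2037)<.0022]; print('top',np.percentile(t,[.5,50,99.5],axis=0),len(t))
c,r=cv2.minEnclosingCircle((t[:,:2]*1000).astype(np.float32)); print('circ',c,r)
P=cloud(280,345,285,365); 
for a in (.174,.177,.180,.185,.190,.195):
    b=P[abs(P[:,2]-a)<.0015]; b=b[abs(b[:,0]-.5615)<.004]; print(a,len(b),np.percentile(b[:,1],[5,50,95]) if len(b) else '')
P=cloud(140,185,305,355); t=P[P[:,2]>.1125+.0065]; c,r=cv2.minEnclosingCircle((t[:,:2]*1000).astype(np.float32)); print('axle circ',c,r)
print('tip',plane(p,328.6,162.9,.1255))
E
```

```text
[ 0.56126752 -0.15279552  0.14022521] [-5.10019081e-04  7.07162005e-01  7.07051369e-01  5.77929039e-06]
top [[ 0.54965905 -0.16567963  0.20160988]
 [ 0.56094123 -0.15270814  0.20352822]
 [ 0.57193122 -0.14117313  0.20495135]] 3842
circ (560.6908569335938, -154.71392822265625) 14.423670768737793
0.174 129 [-0.14169186 -0.13894385 -0.13776352]
0.177 136 [-0.14191774 -0.14041996 -0.13820258]
0.18 72 [-0.14198578 -0.14135708 -0.14034175]
0.185 80 [-0.1419448  -0.14128954 -0.14029899]
0.19 82 [-0.1418473  -0.14140834 -0.1402619 ]
0.195 105 [-0.14198761 -0.14135264 -0.14029822]
axle circ (563.7611083984375, -98.74137878417969) 5.903466701507568
tip [ 0.56323285 -0.09616377  0.1255    ]
```

Settled now. The cap axis is at (0.561,-0.1537) with the rim at z≈0.173. The axle is at (0.5637,-0.0987) with the tip at ≈0.1255. I move over it and partly down.

```bash
python3 -m creep '[[0.01,0.001,0,0,0,0],[0.022,0.002,0,0,0,0],[0.034,0.0027,0,0,0,0],[0.045,0.0027,0.006,0,0,0],[0.052,0.0027,0.014,0,0,0],[0.055,0.0027,0.022,0,0,0],[0.055,0.0027,0.028,0,0,0],[0.055,0.0027,0.032,0,0,0]]' && python3 - <<'E'
from h import *
for k in range(7): env.read_camera('wrist')
p,im,d=snap('wrist')
s=env.get_state(); print(s['tcp_pos'],s['orientation'],s['wrist_force'])
def cloud(a,b,c,e):
    ys,xs=np.mgrid[a:b,c:e]; return np.array([pt(p,x,y,d[y,x]) for y,x in zip(ys.ravel(),xs.ravel()) if d[y,x]>0])
P=cloud(320,405,290,358); zt=np.median(P[abs(P[:,2]-.172)<.008][:,2]); t=P[abs(P[:,2]-zt)<.0022]; print('top',zt,np.percentile(t,[.5,50,99.5],axis=0).round(4).tolist(),len(t))
P=cloud(280,345,285,365); 
for a in (zt-.0295,zt-.02,zt-.012):
    b=P[abs(P[:,2]-a)<.0015]; print('x',b[:,0].min(),b[:,0].max()); b=b[abs(b[:,0]-.5637)<.004]; print(a,len(b),np.percentile(b[:,1],[5,50,95]) if len(b) else '')
q,si,sd=snap('scene'); cv2.imwrite('pics/s7.png',cv2.resize(si[180:255,255:355],None,fx=7.5,fy=7.5,interpolation=cv2.INTER_CUBIC))
for z in (.1255,): print('axle px in scene, predicted', )
M=rot(q); 
for X in [(.5637,-.0987,.1255),(.5637,-.0987,.1405),(.5637,-.0987,.1715)]:
    c=M.T@(np.array(X)-q['position']); print(q['cx']+q['fx']*c[0]/-c[2], q['cy']-q['fy']*c[1]/-c[2])
E
```

```text
clock: 9.65
tcp_pos: [0.564, -0.0992, 0.1071]
orientation: [-0.0, 0.708, 0.707, -0.0]
wrist_force: [0.1, -0.3, -0.9]
finger_gap: 0.0232
[ 0.56482123 -0.09950243  0.10858531] [3.95283988e-04 7.07671558e-01 7.06541429e-01 1.40690072e-04] [-0.21938346 -0.30179823 -0.13694087]
top 0.17177526798192516 [[0.5532, -0.1121, 0.1698], [0.5641, -0.0988, 0.1719], [0.5754, -0.0874, 0.1733]] 3868
x 0.5505923492098365 0.5779152429857654
0.14227526798192516 119 [-0.08781561 -0.08517096 -0.08396061]
x 0.5500127538798436 0.5794222067345705
0.15177526798192517 70 [-0.08807291 -0.08746391 -0.08630467]
x 0.5506051526320472 0.5787194803611485
0.15977526798192515 95 [-0.08826632 -0.08752887 -0.08645797]
axle px in scene, predicted
305.1878930040792 223.26059176826305
304.9937080087552 217.15904564519917
304.58348495209685 204.2693015289294
```

View pics/s7.png

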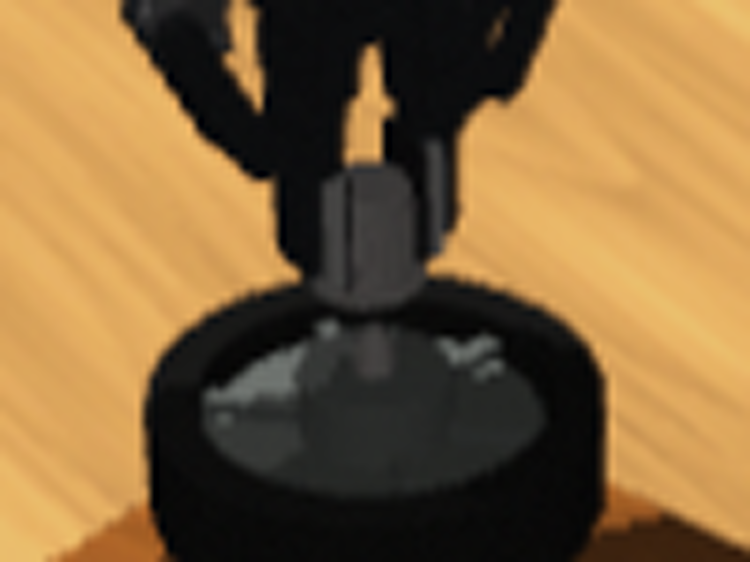

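The axle sits under the cap, at about 374 against 370 px in the crop. Both views suggest moving (-0.5, +1) mm. I apply that and start the cap on the tip.

```bash
python3 -m creep '[[0.001,-0.0005,0.003,0,0,0],[0.001,-0.0005,0.007,0,0,0],[0.001,-0.0005,0.011,0,0,0],[0.001,-0.0005,0.014,0,0,0],[0.001,-0.0005,0.017,0,0,0],[0.001,-0.0005,0.019,0,0,0],[0.001,-0.0005,0.021,0,0,0],[0.001,-0.0005,0.021,0,0,0]]'
```

```text
clock: 10.9
tcp_pos: [0.5643, -0.0982, 0.0871]
orientation: [0.0, 0.708, 0.707, 0.0]
wrist_force: [0.9, -0.1, -0.9]
finger_gap: 0.0231
```

```bash
python3 -m creep '[[0,0,0.001,0,0,0],[0,0,0.002,0,0,0],[0,0,0.003,0,0,0],[0,0,0.004,0,0,0],[0,0,0.005,0,0,0],[0,0,0.006,0,0,0],[0,0,0.006,0,0,0],[0,0,0.006,0,0,0]]'
```

```text
clock: 11.7
tcp_pos: [0.5647, -0.0984, 0.0822]
orientation: [0.001, 0.708, 0.707, 0.0]
wrist_force: [-0.7, 0.5, 6.2]
finger_gap: 0.0233
```

```bash
for i in 1 2; do python3 -m creep '[[0,0,0.0004,0,0,0],[0,0,0.0008,0,0,0],[0,0,0.0012,0,0,0],[0,0,0.0015,0,0,0],[0,0,0.0015,0,0,0],[0,0,0.0015,0,0,0],[0,0,0.0015,0,0,0],[0,0,0.0015,0,0,0]]' | grep -E 'clock|tcp|wrist'; done
```

```text
clock: 12.5
tcp_pos: [0.5648, -0.0984, 0.0808]
wrist_force: [-0.8, 1.2, 6.4]
clock: 13.3
tcp_pos: [0.5648, -0.0984, 0.0797]
wrist_force: [-1.8, 0.2, 8.3]
```

```bash
python3 -m creep '[[0,0,0.0005,0,0,0],[0,0,0.001,0,0,0],[0,0,0.0015,0,0,0],[0,0,0.002,0,0,0],[0,0,0.002,0,0,0],[0,0,0.002,0,0,0],[0,0,0.002,0,0,0],[0,0,0.002,0,0,0]]' | grep -E 'clock|tcp|wrist'
python3 -m creep '[[0,0,0.0005,0,0,0],[0,0,0.001,0,0,0],[0,0,0.0015,0,0,0],[0,0,0.002,0,0,0],[0,0,0.002,0,0,0],[0,0,0.002,0,0,0],[0,0,0.002,0,0,0],[0,0,0.002,0,0,0]]' | grep -E 'clock|tcp|wrist'
```

```text
clock: 14.1
tcp_pos: [0.5648, -0.0984, 0.0779]
wrist_force: [-2.4, 0.0, 9.9]
clock: 14.9
tcp_pos: [0.5648, -0.0984, 0.0759]
wrist_force: [-2.0, 0.4, 9.9]
```

```bash
python3 -m creep '[[0,0,0.0005,0,0,0],[0,0,0.001,0,0,0],[0,0,0.001,0,0,0],[0,0,0.001,0,0,0],[0,0,0.001,0,0,0],[0,0,0.001,0,0,0],[0,0,0.001,0,0,0],[0,0,0.001,0,0,0]]' | grep -E 'clock|tcp|wrist'
python3 -m creep '[[0,0,0.0005,0,0,0],[0,0,0.001,0,0,0],[0,0,0.001,0,0,0],[0,0,0.001,0,0,0],[0,0,0.001,0,0,0],[0,0,0.001,0,0,0],[0,0,0.001,0,0,0],[0,0,0.001,0,0,0]]' | grep -E 'clock|tcp|wrist'
```

```text
clock: 15.7
tcp_pos: [0.5648, -0.0984, 0.0749]
wrist_force: [-1.5, 1.6, 9.3]
clock: 16.5
tcp_pos: [0.5648, -0.0984, 0.0739]
wrist_force: [-1.7, 0.6, 9.3]
```

```bash
python3 -m creep '[[0,0,0.0005,0,0,0],[0,0,0.001,0,0,0],[0,0,0.001,0,0,0],[0,0,0.001,0,0,0],[0,0,0.001,0,0,0],[0,0,0.001,0,0,0],[0,0,0.001,0,0,0],[0,0,0.001,0,0,0]]' | grep -E 'clock|tcp|wrist'
```

```text
clock: 17.3
tcp_pos: [0.5648, -0.0984, 0.0731]
wrist_force: [-2.5, -0.2, 11.4]
```

```bash
python3 -m creep '[[0,0,0.0005,0,0,0],[0,0,0.001,0,0,0],[0,0,0.001,0,0,0],[0,0,0.001,0,0,0],[0,0,0.001,0,0,0],[0,0,0.001,0,0,0],[0,0,0.001,0,0,0],[0,0,0.001,0,0,0]]' | grep -E 'clock|tcp|wrist'
```

```text
clock: 18.1
tcp_pos: [0.5649, -0.0984, 0.073]
wrist_force: [-5.0, 2.0, 16.0]
```

```bash
python3 -m creep '[[0,0,0.0005,0,0,0],[0,0,0.001,0,0,0],[0,0,0.001,0,0,0],[0,0,0.001,0,0,0],[0,0,0.001,0,0,0],[0,0,0.001,0,0,0],[0,0,0.001,0,0,0],[0,0,0.001,0,0,0]]' | grep -E 'clock|tcp|wrist'
```

```text
clock: 18.9
tcp_pos: [0.5649, -0.0984, 0.073]
wrist_force: [-6.3, 1.1, 22.7]
```

Solid stop found: TCP stays at 0.0730 while the force climbs to 22.7 N, against about 9.5–11 N sliding. That is roughly 12 N over. I relax the push without pulling, then open.

```bash
python3 -m creep '[[0,0,-0.0005,0,0,0],[0,0,-0.001,0,0,0],[0,0,-0.0015,0,0,0],[0,0,-0.002,0,0,0],[0,0,-0.0025,0,0,0],[0,0,-0.0027,0,0,0],[0,0,-0.0027,0,0,0],[0,0,-0.0027,0,0,0]]'
python3 -m creep '[[0,0,0,0,0,0],[0,0,0,0,0,0],[0,0,0,0,0,0],[0,0,0,0,0,0],[0,0,0,0,0,0],[0,0,0,0,0,0],[0,0,0,0,0,0],[0,0,0,0,0,0]]' 0.06 20
```

```text
clock: 19.7
tcp_pos: [0.5648, -0.0984, 0.0731]
orientation: [0.001, 0.708, 0.707, 0.0]
wrist_force: [-0.5, 0.3, 6.7]
finger_gap: 0.0234
clock: 20.5
tcp_pos: [0.564, -0.0981, 0.0719]
orientation: [0.0, 0.708, 0.707, -0.0]
wrist_force: [1.0, -0.5, -0.6]
finger_gap: 0.06
```

```bash
python3 -m creep '[[0,0,-0.005,0,0,0],[0,0,-0.02,0,0,0],[0,0,-0.04,0,0,0],[0,0,-0.065,0,0,0],[-0.01,0,-0.085,0,0,0],[-0.03,0,-0.1,0,0,0],[-0.05,0,-0.11,0,0,0],[-0.06,0,-0.11,0,0,0]]' && python3 - <<'E'
from h import *
for k in range(8): env.read_camera('wrist')
p,im,d=snap('wrist'); print(env.get_state()['tcp_pos'],env.get_state()['wrist_force'])
def cloud(a,b,c,e):
    ys,xs=np.mgrid[a:b,c:e]; return np.array([pt(p,x,y,d[y,x]) for y,x in zip(ys.ravel(),xs.ravel()) if d[y,x]>0])
P=cloud(60,290,200,450); P=P[np.hypot(P[:,0]-.5637,P[:,1]+.0987)<.024]
zt=np.percentile(P[:,2],97); t=P[P[:,2]>.13]; zt=np.median(t[:,2]); t=t[abs(t[:,2]-zt)<.0025]
print('cap top',zt,(np.percentile(t,.5,axis=0)+np.percentile(t,99.5,axis=0))/2,'slope',np.linalg.lstsq(np.c_[t[:,:2],np.ones(len(t))],t[:,2],rcond=None)[0][:2])
r=np.hypot(P[:,0]-.5637,P[:,1]+.0987); h=P[(r>.018)&(r<.0215)]; print('hub z',np.median(h[:,2]),np.percentile(h[:,2],[20,80]), 'rim z',zt-.031)
f=P[(r>.0142)&(r<.0158)]; print('flange z',np.median(f[:,2]))
a=im[40:280,190:460]; q,s,_=snap('scene'); b=s[180:255,255:355]
cv2.imwrite('pics/end.png',np.hstack([cv2.resize(a,(400,356)),cv2.resize(b,(400,356),interpolation=cv2.INTER_CUBIC)]))
E
```

```text
clock: 21.3
tcp_pos: [0.5651, -0.1599, 0.184]
orientation: [0.002, 0.708, 0.706, 0.001]
wrist_force: [0.5, 1.0, -0.2]
finger_gap: 0.0598
[ 0.56370934 -0.15728498  0.18145057] [ 0.40168535  0.03003082 -1.11666501]
cap top 0.1366639013046012 [ 0.56415778 -0.09863546  0.13663987] slope [ 0.00427442 -0.00333901]
hub z 0.10544479426144085 [0.10485757 0.10604681] rim z 0.10566390130460121
flange z 0.10861310075091915
```

View pics/end.png

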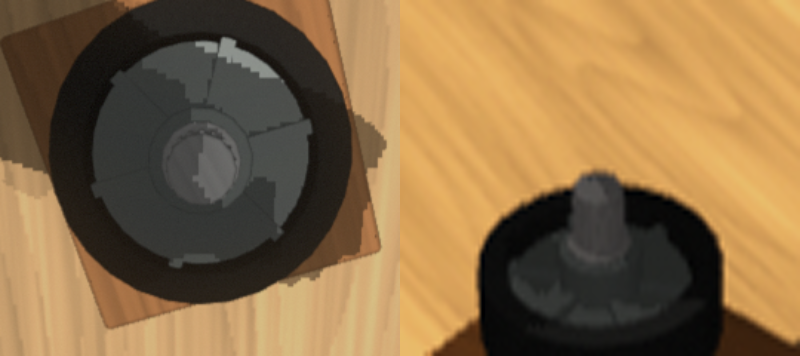

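The cap stands square on the hub in both views. The rim is 0.2 mm from the hub face, the wheel is 7 mm lower than before and the gripper is clear, so I hand in.

```bash
python3 -c "
from workcell import env
print(env.hand_in(), env.get_state()['clock'])"
```

```text
the job is handed in; nothing more can be done
the job is handed in; nothing more can be done
```

The steel cap is pressed fully onto the axle and the job is handed in, at about 22 s of the 45 s allowed. No verdict was reported.

**Pressing:** The cap slid at about 9–11 N. It then hit a solid stop, where I finished at 22.7 N on the wrist, about 12 N more than sliding. I eased off the push, opened the fingers and moved clear.

**Last checks:**
- **Seating:** the cap's rim is about 0.2 mm from the hub face by wrist depth.
- **Position:** the cap is about 0.5 mm off the axle axis, and its top is tilted by less than 0.01 rad.
- **Wheel:** the hub face went from z≈0.113 to 0.105 m, about 20 mm below the axle tip.
- **Gripper:** it is clear of everything and the wrist force is about zero.

**What disagreed:**
- **Fingertip height:** the reported TCP height was about 40 mm lower than the real fingertips, according to both wrist depth and the scene camera. My first grasp therefore closed in the air above the cap. I went by the cameras after that, and the second grasp held.
- **Grip width:** the gripper read about 23 mm on the 26 mm cap, with no sign of slipping.
- **Bystanders:** I did not re-measure the spacer, screwdriver and bottle at the end. I saw no contact with them in any view.

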